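Set the fume extractor's dial and start it

TASK

Set the fume extractor on the desk for a soldering job using the fingertips only, gently and without pinching or lifting anything: turn the big knurled dial on its top by friction until its white pointer clicks into place at the green pin, and only then press the round red start button fully down and let it go. Leave the battery, screwdriver, bottle, dish and USB stick where they lie.

Things in the scene. Friction and masses are not known exactly. Their poses are not given: they have to be found in the camera images.
- extractor: fume extractor: low bluish-grey case 140 x 200 x 52 mm (x, y, z), fixed to the desk. Origin: centre of its underside on the desk, z up, x away from the robot at yaw 0. It carries the dial (axis at x -2, y -28 mm in its frame) and the start button (x -22, y +72 mm).
- dial (a joint): rotary dial, rad, growing clockwise seen from above, vertical axis; clicks at k x 0.5236 (k = 0 to 6), stops at -0.2 and 3.34. At 0 the pointer points to the case's +y, at 1.571 to its +x. Starts at click 2, 3 or 4. A sprung detent pulls it into the nearest click, snapping on past half-way; leaving a click takes about 0.04 N m (0.9 N along the rim).
- dial_center (a point): centre of the dial's flat top face (on the axis), 69 mm above the desk. Black disc, 91 mm diameter over fine vertical ribs, 17 mm thick on the case, too wide to pinch. On top a flush grey disc and a white pointer line, centre to 42 mm out. Shut fingertips pressed on the top 31 mm out with about 10 N (friction about 0.6) and led along an arc about the axis carry it.
- dial_mark (a point): point that turns with the dial, on the pointer's line extended to 58 mm from the axis (the circle on which the pins stand), 55 mm above the desk: it lies over a pin when the pointer points at that pin.
- pin_green: green pin marking the wanted setting: round, 14 mm diameter, 6 mm tall, fixed on the case top 58 mm from the dial's axis. Origin: centre of its underside, 52 mm above the desk. Green, yellow and blue pins stand at clicks 1, 5 and 6, which is where varies.
- pin_yellow: yellow pin of the same shape, another setting (not wanted).
- pin_blue: blue pin of the same shape, another setting (not wanted).
- start (a joint): red start button's travel in m: 0 released, 0.006 fully down; spring-return, about 5 N when fully down.
- start_top (a point): centre of the red button's top face, 74 mm above the desk when released (28 mm diameter, in a round black housing of 44 mm diameter whose top is 64 mm above the desk); it sinks straight down when pressed.
- battery: bystander: black flat phone battery, 107 x 38 x 9 mm, loose, left of the extractor. Origin: centre of its underside.
- screwdriver: bystander: small yellow screwdriver, 128 mm long, 14 mm thick, loose, right of the extractor. Origin: its middle, underside.
- bottle: bystander: white dropper bottle with blue tip, 39 mm diameter, 114 mm tall, loose, behind the extractor. Origin: centre of its underside.
- dish: bystander: small round metal dish, 74 mm diameter, 14 mm tall, loose, behind the extractor. Origin: centre of its underside.
- usb_stick: bystander: orange USB stick, 54 x 18 x 8 mm, loose, far left. Origin: centre of its underside.

How it is judged:
By the outcome, as a careful person would: the job done as asked, in the order asked, and still so for the second after the job is handed in, with the robot touching nothing.
It also fails if it takes over 51 s, if anything falls off the work surface, if the arm or the gripper's body presses on something with over 40 N, if the wrist force passes 120 N, or if a joint passes its speed limit or range.

ROBOT

A 6-joint arm with a two-finger parallel gripper is mounted at the origin on a cart in front of the work surface, level with it; the furniture and walls round the work are solid. World frame = base frame: x ahead of the robot, y to its left, z up, the work surface at z = 0. Lengths are in m, angles in rad, forces in N, time in s.
With the tool pointing down it reaches from about 0.375 to 0.925 m from the base axis. Payload 5.7 kg.
Tool frame: the origin (TCP) lies between the finger pads; the fingertips stand 25 mm ahead of it and the grasp point (between the pads) lies 6 mm ahead of it; z points along the fingers, y is the line along which they close (so a half turn about z gives the same grasp; the last joint's range is limited). The gripper opens to 88 mm and grips with 3 to 60 N. Pads are 20 mm wide; open, the fingers measure 115 mm over their backs; the gripper's body (75 mm by 178 mm) begins 61 mm behind the grasp point.
Start: joints at [-1.399, 0.359, 1.51, -0, 1.272, -0.115], TCP at [0.17, -0.575, 0.248] pointing down, gripper open.
Joint ranges: [-2.97, 2.97], [-1.01, 2.36], [0.21, 2.38], [-0.96, 4.11], [0.2, 2.71], [-2.98, 2.98]. Speed limits (rad/s): [2.39, 2.39, 3.14, 3.14, 3.14, 3.14].

INTERFACE

Orientations are given as a unit quaternion [x, y, z, w].
In Python, from station import status, cams, close_job gives the robot as it stands.
- The arm moves only by the tool arm_command, never from a script. Its argument "plan" is a list of rows, each an object with "grip": the opening, from -1 (shut) to 1 (fully open); "travel": the shift along the tool's x, y, z in units of 500 mm (1.0 is 500 mm), a list of three; "dr": the turn, a rotation vector about the tool's x, y, z in units of 60 degrees (1.0 is 60 degrees), a list of three. In form: [{"grip": grip, "travel": [dx, dy, dz], "dr": [ax, ay, az]}, ...]. A call has 1 to 5 rows; each row shifts and turns the commanded pose from where the row before left it, along the tool's axes as they then stand; what a row does not reach is not made up. A row lasts 1/8 s, in which the tool goes at most 62.5 mm and 10.7 degrees, less where a joint would pass 70% of its speed; a pose out of reach is approached as far as the arm can. A call with a number of a shift or a turn outside -1 to 1 is refused whole. A call with a gripper value outside its range is refused whole. The fingers move at their own pace and stop on an object; "squeeze" is the grip in N (left out, the last holds). Time passes only in rows, so rows that do not move let the fingers close. It gives the time, the measured TCP pose, the force, the opening and the grip force at its end, in the units of the state.
- status.get_state(): the state, without advancing time (a new reading comes with each control period).
- cams.get_image(name): name is "scene" or "top" or "wrist"; returns a dict with "pixels" (420x560x3 uint8, red, green, blue), "vfov" (degrees; the focal length in pixels is half the picture's height over the tangent of half this angle, whatever the lens; pixels are square), "cx", "cy" (the principal point, pixels), "eye" and "attitude" of the camera in the world. Camera axes: x right, y down, z forward; pixel columns grow to the right and rows downward; lengths in m; the calibration is good to about 2 mm. A picture is of the moment at which its call begins. There is no depth.
- close_job(): hands the job in; it is judged then, once.
The state is a dict: "time": time; "joint_positions": joint angles; "joint_vel": joint speeds; "tau": joint torques, N m; "tcp_pos": TCP position; "ee_rot": TCP orientation; "contact_force": force on the tool from outside, world axes, zero at the start; "moment": the same for the moment, N m; "grip_width": finger opening in m; "grasp_force": force on a finger pad.
Only numpy, scipy, OpenCV 4.12 (cv2) and the standard library are available. Lean on these libraries where they do the work, as an engineer would, in place of code of your own. Each camera call takes 0.05 s, during which the arm holds its last target. There are 200 camera calls.

## Working session

There is one attempt and no reset: what is moved stays moved. The work goes in short steps, Python scripts to look and compute and a tool call to move; the robot and the scene stay as the last step left them, time stands still between calls to the robot, and variables do not carry over. Pictures are saved under pics/ and viewed, at most 10 in all, crops included, and the job is handed in when it is done.

Besides the shell and the picture viewer there is one more tool, called after ">>>" as name(argument=value, ...), one argument or row to a line, values as JSON. arm_command: Moves the arm, as the interface text tells. Its arguments: {"type":"object","properties":{"plan":{"type":"array"},"squeeze":{"type":"number"}},"required":["plan"]}

```bash
mkdir -p pics
python3 - <<'E'
from station import status,cams
import cv2
s=status.get_state(); print({k:s[k] for k in('time','tcp_pos','ee_rot','contact_force','grip_width')})
for n in('top','scene'):
    d=cams.get_image(n); cv2.imwrite(f'pics/{n}0.png',d['pixels'][:,:,::-1]); print(n,{k:d[k] for k in d if k!='pixels'})
E
```

```text
{'time': 0.0, 'tcp_pos': array([ 0.16961482, -0.57484862,  0.24682417]), 'ee_rot': array([ 9.89738544e-01,  1.42887262e-01, -2.45762985e-05, -9.19205927e-04]), 'contact_force': array([ 0.85970548, -0.16016951, -0.86729657]), 'grip_width': 0.08765076239079339}
top {'vfov': 53.99225746566491, 'cx': 278.0721787258226, 'cy': 212.504644184155, 'eye': array([0.45317964, 0.14922318, 0.96175668]), 'attitude': array([-0.69634004,  0.7163244 , -0.02538887,  0.03667848])}
scene {'vfov': 45.524888298193126, 'cx': 286.6888940933886, 'cy': 210.66737252379156, 'eye': array([-0.33301388,  0.5957505 ,  0.55698466]), 'attitude': array([-0.4390819 ,  0.7284574 , -0.44924824,  0.27337324])}
```

View pics/top0.png

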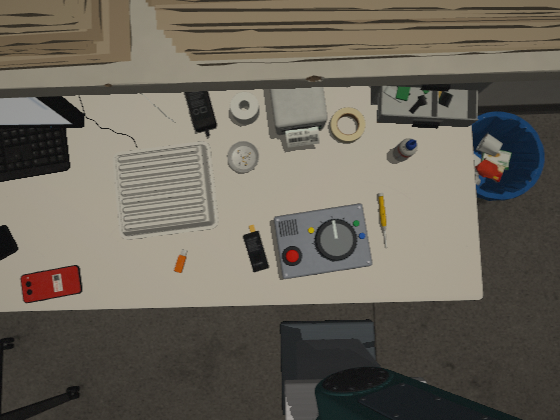

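The top view shows the case with its dial at about (335,240), green pin (356,223), blue pin (362,236), yellow pin (311,230) and red button (292,256). I'll measure these next.

```bash
cat > h.py <<'E'
import numpy as np,cv2
from scipy.spatial.transform import Rotation as R
from station import status,cams
def ray(d,u,v,z):
    f=d['pixels'].shape[0]/2/np.tan(np.radians(d['vfov'])/2)
    r=R.from_quat(d['attitude']).apply([(u-d['cx'])/f,(v-d['cy'])/f,1]); e=d['eye']
    return e+r*(z-e[2])/r[2]
def proj(d,p):
    f=d['pixels'].shape[0]/2/np.tan(np.radians(d['vfov'])/2)
    c=R.from_quat(d['attitude']).inv().apply(np.asarray(p)-d['eye']); return f*c[0]/c[2]+d['cx'],f*c[1]/c[2]+d['cy']
def blob(hsv,lo,hi,win):
    x0,y0,x1,y1=win; m=cv2.inRange(hsv,lo,hi)[y0:y1,x0:x1]
    n,l,s,c=cv2.connectedComponentsWithStats(m)
    i=1+np.argmax(s[1:,4]); return c[i]+[x0,y0],s[i]
E
python3 - <<'E'
from h import *
d=cams.get_image('top'); im=d['pixels']; hsv=cv2.cvtColor(im,cv2.COLOR_RGB2HSV)
w=(270,200,375,282); P={}
for n,lo,hi,z in(('green',(45,90,40),(80,255,255),.058),('yellow',(18,120,100),(32,255,255),.058),('blue',(105,150,80),(125,255,255),.058),('red',(0,170,100),(6,255,255),.074)):
    c,s=blob(hsv,lo,hi,w); P[n]=ray(d,*c,z); print(n,c,s,P[n].round(4))
# frame from pins & button: fit yaw + origin, each click assignment
import itertools
from scipy.spatial.transform import Rotation as R
best=[]
for ks in itertools.permutations((1,5,6)):
    L=[[-2+58*np.sin(k*np.pi/6),-28+58*np.cos(k*np.pi/6)] for k in ks]+[[-22,72]]
    L=np.array(L)/1000; W=np.array([P[n][:2] for n in('green','yellow','blue','red')])
    Lc,Wc=L-L.mean(0),W-W.mean(0)
    th=np.arctan2((Lc[:,0]*Wc[:,1]-Lc[:,1]*Wc[:,0]).sum(),(Lc*Wc).sum())
    M=np.array([[np.cos(th),-np.sin(th)],[np.sin(th),np.cos(th)]]); t=W.mean(0)-M@L.mean(0)
    best.append((np.abs(W-(L@M.T+t)).max(),ks,th,t,t+M@[-.002,-.028],t+M@[-.022,.072]))
for b in sorted(best,key=lambda b:b[0])[:2]: print(b)
cv2.imwrite('pics/c.png',cv2.resize(im[195:290,265:380,::-1],None,fx=6,fy=6,interpolation=cv2.INTER_CUBIC))
E
```

```text
green [355.66666667 222.8       ] [83 20  6  6 30] [ 0.5054 -0.0066  0.058 ]
yellow [310.63333333 229.63333333] [38 27  6  6 30] [0.4932 0.0923 0.058 ]
blue [361.4137931  235.27586207] [89 33  6  6 29] [ 0.4778 -0.0179  0.058 ]
red [291.976 255.544] [ 16  50  13  12 125] [0.4382 0.1351 0.074 ]
(np.float64(0.0006704662547951934), (5, 1, 6), np.float64(0.12622508390711695), array([0.46900083, 0.06712808]), array([0.47054166, 0.03909906]), array([0.43811176, 0.13578568]))
(np.float64(0.027856533910706416), (6, 1, 5), np.float64(0.12620108475315706), array([0.46900122, 0.06712831]), array([0.47054138, 0.03909926]), array([0.4381138 , 0.13578665]))
```

View pics/c.png

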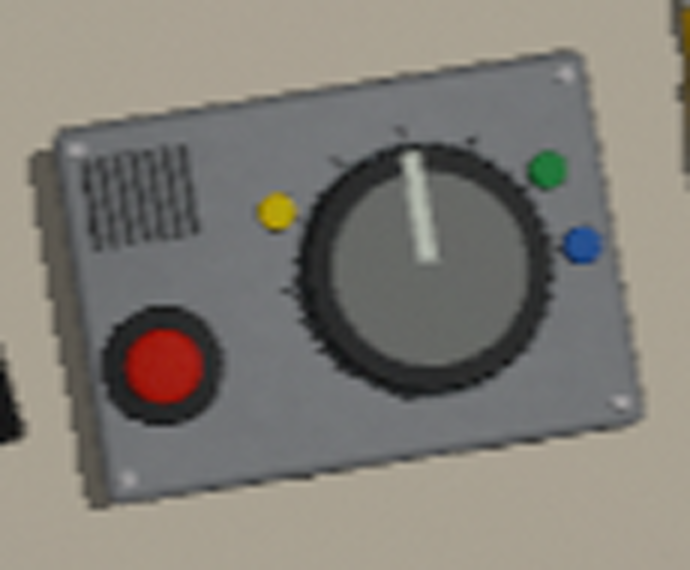

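The fit to the three pins and the button leaves under 1 mm of error. Green is click 5 and the pointer sits at click 3, so the dial needs +60° clockwise. The dial centre is (0.4705, 0.0391) and the button (0.4381, 0.1358). I'll shut the fingers and move over.

>>> arm_command(
  plan=[
    {"grip": -1, "travel": [0.076, -0.079, 0], "dr": [0, 0, 0]},
    {"grip": -1, "travel": [0.076, -0.079, 0], "dr": [0, 0, 0]},
    {"grip": -1, "travel": [0.076, -0.079, 0], "dr": [0, 0, 0]},
    {"grip": -1, "travel": [0.076, -0.079, 0], "dr": [0, 0, 0]},
    {"grip": -1, "travel": [0.076, -0.079, 0], "dr": [0, 0, 0]},
  ],
  squeeze=10,
)

```text
time: 0.78
tcp_pos: [0.2966, -0.3306, 0.2476]
ee_rot: [0.99, 0.143, 0.0, -0.0]
contact_force: [1.9, -0.3, 0.3]
grip_width: 0.0409
grasp_force: 0.0
```

>>> arm_command(
  plan=[
    {"grip": -1, "travel": [0.076, -0.079, 0], "dr": [0, 0, 0]},
    {"grip": -1, "travel": [0.076, -0.079, 0], "dr": [0, 0, 0]},
    {"grip": -1, "travel": [0.076, -0.079, 0], "dr": [0, 0, 0]},
    {"grip": -1, "travel": [0.076, -0.079, 0], "dr": [0, 0, 0]},
    {"grip": -1, "travel": [0.076, -0.079, 0], "dr": [0, 0, 0]},
  ],
)

```text
time: 1.4
tcp_pos: [0.423, -0.0874, 0.2477]
ee_rot: [0.99, 0.143, 0.0, 0.0]
contact_force: [1.0, -0.8, 0.2]
grip_width: 0.0002
grasp_force: 0.0
```

>>> arm_command(
  plan=[
    {"grip": -1, "travel": [0.076, -0.079, 0], "dr": [0, 0, 0]},
    {"grip": -1, "travel": [0.076, -0.079, 0], "dr": [0, 0, 0]},
    {"grip": -1, "travel": [0.074, -0.075, 0], "dr": [0, 0, 0]},
    {"grip": -1, "travel": [0, 0, 0], "dr": [0, 0, 0]},
  ],
)

```text
time: 1.9
tcp_pos: [0.4991, 0.0574, 0.2475]
ee_rot: [0.989, 0.145, 0.0, -0.0]
contact_force: [-0.5, -0.0, 0.1]
grip_width: 0.0008
grasp_force: 0.0
```

>>> arm_command(
  plan=[
    {"grip": -1, "travel": [-0.005, 0.004, 0.09], "dr": [0, 0, 0]},
    {"grip": -1, "travel": [0, 0, 0.1], "dr": [0, 0, 0]},
    {"grip": -1, "travel": [0, 0, 0.07], "dr": [0, 0, 0]},
    {"grip": -1, "travel": [0, 0, 0.03], "dr": [0, 0, 0]},
    {"grip": -1, "travel": [0, 0, 0], "dr": [0, 0, 0]},
  ],
)

```text
time: 2.52
tcp_pos: [0.4954, 0.0514, 0.1023]
ee_rot: [0.99, 0.143, -0.001, -0.0]
contact_force: [0.6, -1.0, 0.1]
grip_width: 0.0006
grasp_force: 0.0
```

>>> arm_command(
  plan=[
    {"grip": -1, "travel": [0.003, -0.005, 0.009], "dr": [0, 0, 0]},
    {"grip": -1, "travel": [0, 0, 0.005], "dr": [0, 0, 0]},
    {"grip": -1, "travel": [0, 0, 0], "dr": [0, 0, 0]},
  ],
)

```text
time: 2.9
tcp_pos: [0.4971, 0.0549, 0.0962]
ee_rot: [0.99, 0.143, 0.0, 0.0]
contact_force: [0.7, 0.2, 0.8]
grip_width: 0.0004
grasp_force: 0.0
```

>>> arm_command(
  plan=[
    {"grip": -1, "travel": [0, 0, 0.003], "dr": [0, 0, 0]},
    {"grip": -1, "travel": [0, 0, 0], "dr": [0, 0, 0]},
  ],
)

```text
time: 3.15
tcp_pos: [0.4971, 0.0548, 0.0944]
ee_rot: [0.99, 0.143, 0.0, -0.0]
contact_force: [1.3, 0.1, 1.5]
grip_width: 0.0003
grasp_force: 0.5
```

>>> arm_command(
  plan=[
    {"grip": -1, "travel": [0, 0, 0.002], "dr": [0, 0, 0]},
    {"grip": -1, "travel": [0, 0, 0], "dr": [0, 0, 0]},
  ],
)

```text
time: 3.4
tcp_pos: [0.4972, 0.0548, 0.0942]
ee_rot: [0.99, 0.143, 0.0, 0.0]
contact_force: [-2.3, -0.6, 10.4]
grip_width: 0.0005
grasp_force: 5.6
```

>>> arm_command(
  plan=[
    {"grip": -1, "travel": [0, 0, 0.001], "dr": [0, 0, 0]},
    {"grip": -1, "travel": [0, 0, 0], "dr": [0, 0, 0]},
  ],
)

```text
time: 3.65
tcp_pos: [0.4972, 0.0547, 0.0941]
ee_rot: [0.99, 0.143, 0.001, 0.0]
contact_force: [-3.6, -1.2, 16.9]
grip_width: 0.0001
grasp_force: 8.0
```

>>> arm_command(
  plan=[
    {"grip": -1, "travel": [0.00125, 0.0064, -0.0005], "dr": [0, 0, 0.1]},
    {"grip": -1, "travel": [0.00125, 0.0064, 0], "dr": [0, 0, 0.1]},
    {"grip": -1, "travel": [0.00125, 0.0064, 0], "dr": [0, 0, 0.1]},
    {"grip": -1, "travel": [0.00125, 0.0064, 0], "dr": [0, 0, 0.1]},
    {"grip": -1, "travel": [0.00125, 0.0064, 0], "dr": [0, 0, 0.1]},
  ],
)

```text
time: 4.28
tcp_pos: [0.5018, 0.0394, 0.0941]
ee_rot: [0.993, -0.12, 0.001, -0.0]
contact_force: [-2.5, 0.7, 12.3]
grip_width: 0.0002
grasp_force: 6.4
```

>>> arm_command(
  plan=[
    {"grip": -1, "travel": [0.00125, 0.0064, 0], "dr": [0, 0, 0.1]},
    {"grip": -1, "travel": [0.00125, 0.0064, 0], "dr": [0, 0, 0.1]},
    {"grip": -1, "travel": [0.00125, 0.0064, 0], "dr": [0, 0, 0.1]},
    {"grip": -1, "travel": [0.00125, 0.0064, 0], "dr": [0, 0, 0.1]},
    {"grip": -1, "travel": [0.00125, 0.0064, 0], "dr": [0, 0, 0.1]},
  ],
)

```text
time: 4.9
tcp_pos: [0.4981, 0.0237, 0.0942]
ee_rot: [0.928, -0.373, 0.001, -0.001]
contact_force: [-1.3, 1.7, 12.0]
grip_width: 0.0003
grasp_force: 5.9
```

>>> arm_command(
  plan=[
    {"grip": -1, "travel": [0, 0, 0], "dr": [0, 0, 0]},
    {"grip": -1, "travel": [0, 0, -0.02], "dr": [0, 0, 0]},
    {"grip": -1, "travel": [0, 0, -0.06], "dr": [0, 0, 0]},
    {"grip": -1, "travel": [0, 0, -0.06], "dr": [0, 0, 0]},
  ],
)

```text
time: 5.4
tcp_pos: [0.4965, 0.0237, 0.1637]
ee_rot: [0.929, -0.371, -0.001, 0.0]
contact_force: [0.2, 0.5, -0.2]
grip_width: 0.0005
grasp_force: 0.0
```

>>> arm_command(
  plan=[
    {"grip": -1, "travel": [-0.08, -0.027, 0], "dr": [0, 0, 0]},
    {"grip": -1, "travel": [-0.08, -0.028, 0], "dr": [0, 0, 0]},
    {"grip": -1, "travel": [-0.079, -0.027, 0], "dr": [0, 0, 0]},
    {"grip": -1, "travel": [0, 0, 0], "dr": [0, 0, 0]},
  ],
)

```text
time: 5.9
tcp_pos: [0.4368, 0.1374, 0.163]
ee_rot: [0.929, -0.37, -0.001, 0.0]
contact_force: [0.4, -0.2, 0.2]
grip_width: 0.0005
grasp_force: 0.0
```

Run:
```python
from h import *
print(status.get_state()['tcp_pos'])
a=[cv2.resize(cams.get_image('top')['pixels'][195:290,265:380,::-1],(560,463),interpolation=cv2.INTER_CUBIC)]
cv2.imwrite('pics/t2.png',a[0]); d=cams.get_image('wrist'); cv2.imwrite('pics/w2.png',d['pixels'][:,:,::-1])
print(proj(d,[.4705,.0391,.069]),proj(d,[.5054,-.0066,.058]))
```

```text
[0.43681915 0.13740612 0.16304326]
(np.float64(355.7500123233225), np.float64(89.32478650601803)) (np.float64(372.73405193973696), np.float64(-6.9488142403897655))
```

View pics/t2.png

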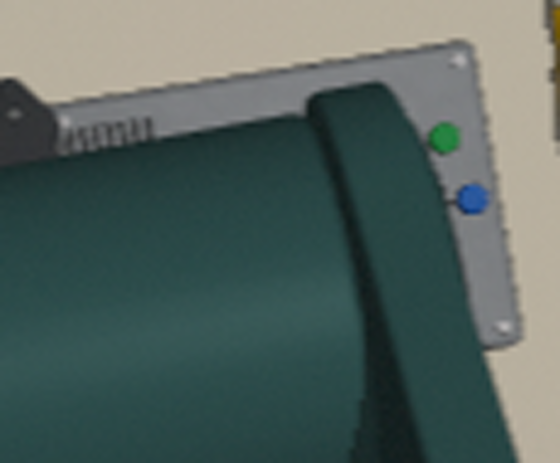

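View pics/w2.png

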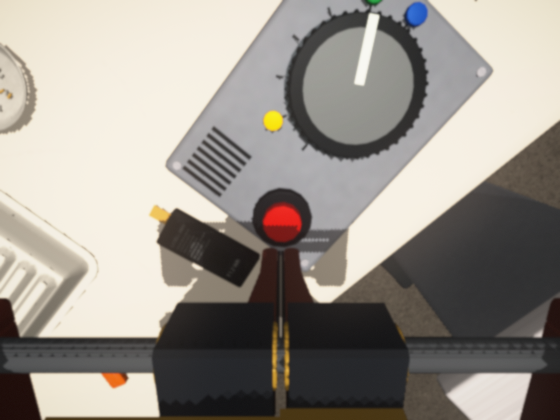

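The top view is blocked by the arm. In the wrist view the pointer runs from (360,85) to (375,13), straight at the green pin (373,0), and the button is at (282,224). I'll put numbers on both.

Run:
```python
from h import *
d=cams.get_image('wrist'); im=d['pixels']; hsv=cv2.cvtColor(im,cv2.COLOR_RGB2HSV)
m=cv2.inRange(hsv,(0,0,190),(180,60,255))[10:95,335:395]; n,l,s,c=cv2.connectedComponentsWithStats(m)
i=1+np.argmin(np.hypot(*(c[1:]-[33,40]).T)); ys,xs=np.where(l==i); print(s[i])
W=np.array([ray(d,x+335,y+10,.069)[:2] for x,y in zip(xs,ys)])
vx,vy,*_=cv2.fitLine(W.astype(np.float32),cv2.DIST_L2,0,.01,.01).ravel(); th=np.arctan2(vy,vx) if vx>0 else np.arctan2(-vy,-vx)
print('click',(np.pi/2-(th-.1262))/.5236)
c,s=blob(hsv,(0,170,80),(6,255,255),(240,180,325,250)); print('red',c,s,ray(d,*c,.074)); print(status.get_state()['tcp_pos'])
```

```text
[ 19   6  25  72 798]
click 5.003469
red [281.93450882 223.46515533] [  23   24   39   39 1191] [0.43912102 0.1337877  0.074     ]
[0.43930644 0.13537728 0.16318934]
```

The dial reads click 5.00, which is green, and the TCP is over the button. I'll press it now.

>>> arm_command(
  plan=[
    {"grip": -1, "travel": [0, 0, 0.06], "dr": [0, 0, 0]},
    {"grip": -1, "travel": [0, 0, 0.05], "dr": [0, 0, 0]},
    {"grip": -1, "travel": [0, 0, 0.01], "dr": [0, 0, 0]},
    {"grip": -1, "travel": [0, 0, 0], "dr": [0, 0, 0]},
  ],
)

```text
time: 6.55
tcp_pos: [0.4392, 0.1351, 0.103]
ee_rot: [0.928, -0.372, -0.0, 0.0]
contact_force: [0.0, -0.7, 0.5]
grip_width: 0.0005
grasp_force: 0.0
```

>>> arm_command(
  plan=[
    {"grip": -1, "travel": [0, 0, 0.006], "dr": [0, 0, 0]},
    {"grip": -1, "travel": [0, 0, 0.006], "dr": [0, 0, 0]},
    {"grip": -1, "travel": [0, 0, 0.006], "dr": [0, 0, 0]},
    {"grip": -1, "travel": [0, 0, 0], "dr": [0, 0, 0]},
  ],
)

```text
time: 7.05
tcp_pos: [0.4397, 0.1357, 0.0943]
ee_rot: [0.929, -0.371, 0.001, -0.0]
contact_force: [1.2, -1.3, 4.3]
grip_width: 0.0007
grasp_force: 2.1
```

>>> arm_command(
  plan=[
    {"grip": -1, "travel": [0, 0, 0.002], "dr": [0, 0, 0]},
    {"grip": -1, "travel": [0, 0, 0.001], "dr": [0, 0, 0]},
    {"grip": -1, "travel": [0, 0, 0], "dr": [0, 0, 0]},
  ],
)

```text
time: 7.42
tcp_pos: [0.4397, 0.1358, 0.0932]
ee_rot: [0.929, -0.371, 0.001, -0.0]
contact_force: [1.4, -2.9, 11.1]
grip_width: 0.0003
grasp_force: 5.5
```

>>> arm_command(
  plan=[
    {"grip": -1, "travel": [0, 0, 0.0006], "dr": [0, 0, 0]},
    {"grip": -1, "travel": [0, 0, 0], "dr": [0, 0, 0]},
  ],
)

```text
time: 7.68
tcp_pos: [0.4397, 0.1358, 0.0931]
ee_rot: [0.929, -0.371, 0.001, -0.0]
contact_force: [0.9, -1.8, 14.9]
grip_width: 0.0005
grasp_force: 7.2
```

>>> arm_command(
  plan=[
    {"grip": -1, "travel": [0, 0, -0.02], "dr": [0, 0, 0]},
    {"grip": -1, "travel": [0, 0, -0.06], "dr": [0, 0, 0]},
    {"grip": -1, "travel": [0, 0, -0.06], "dr": [0, 0, 0]},
    {"grip": -1, "travel": [0, 0, 0], "dr": [0, 0, 0]},
  ],
)

```text
time: 8.18
tcp_pos: [0.4393, 0.1361, 0.1636]
ee_rot: [0.929, -0.371, 0.001, -0.001]
contact_force: [0.8, -0.2, 0.4]
grip_width: 0.0006
grasp_force: 0.0
```

Run:
```python
from h import *
d=cams.get_image('wrist'); cv2.imwrite('pics/w3.png',d['pixels'][:,:,::-1])
```

```text
(no output)
```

View pics/w3.png

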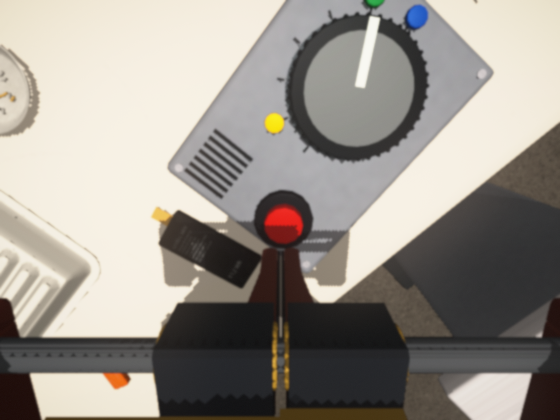

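The pointer (361,85)→(375,17) still points at the green pin (374,0). The button at (283,225) has come back up and the battery is undisturbed, so I'm handing in.

```bash
python3 -c "
from station import close_job
print(close_job())"
```

```text
the job is handed in; nothing more can be done
None
```

The job is handed in after about 8 s: the dial sits at the green pin (click 5, confirmed by camera), then the start button was pressed to its stop and released; the fingertips touched only the dial and the button.

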